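Hang a slide rack on the drain rail, slide it over the trough and shut the gate

TASK

Hook the rack of microscope slides onto the drain stand's rail in the open loading gap, push it along under the keeper bar until it hangs centred over the glass trough, then swing the gate shut across the gap so that it cannot come off. Keep the rack upright, do not knock the trough, and leave the other things on the bench where they are.

Things in the scene. Friction and masses are not known exactly. Their poses are not given: they have to be found in the camera images.
- slide_rack: Loose rack, 0.28 kg: steel basket 48 (x) x 88 (y) x 38 mm high with five upright glass slides; two thin legs rise at its front (x = -22 to -10) to a strip-steel hook with a black tab on top, 165 mm in all. Origin: centre of the underside; z up, +x to the back. Stands on the bench turned up to 0.4 rad from the world axes.
- rack_hook (a point): Middle of the underside of the hook's bridge, which rests on the rail: x = 0, y = 0, z = 115 mm in the rack's frame. The hook opens downward: shank in front (inner face x = -9), bridge 4 mm thick and 60 mm wide (y), lip behind (inner face x = +9) down to z = 92 mm. Lift the lip over the rail from the front, then lower. Between z = 38 and 92 it is open behind the legs.
- rack_tab (a point): Middle of the rack's upright black grip tab, 8 mm thick (x), 34 mm wide (y), z = 119 to 165 mm; this point is x = -15, y = 0, z = 146 mm in the rack's frame. Grip it across its width, or push its narrow edge. With the rack hung it stands in front of the keeper bar, clear of it. About 1 to 4 N slides the hung rack; it stays where it is left.
- stand: Fixed steel drain stand. Origin: centre of the underside, on the bench; +y along the rail to the robot's left, +x away from the robot, turned up to 0.12 rad. Drip tray 130 (x) x 460 (y) x 18 mm high; 16 mm square posts at y = -205 and +205 mm carry a flat rail: 10 mm thick (x = -5 to 5), 24 mm high, top at z = 185 mm. Hung on it, the rack's underside is 70 mm above the bench.
- gap_mid (a point): Middle of the loading gap, on top of the rail: x = 0, y = -122, z = 185 mm in the stand's frame. The rail is open above from y = -195 to -65 mm only. From y = -65 to +205 a keeper bar (x = 0 to 19, z = 198 to 214 mm) lies over it: a hook slides along below it but cannot be put on or lifted off there.
- trough: Fixed open glass trough in the tray below the rail and keeper bar, at another place along the rail each time; 74 (x) x 118 (y) x 40 mm high, walls 5 mm, rim 48 mm above the bench. Origin: centre of its underside, 8 mm above the bench, right below the rail; axes as the stand's.
- gate (a joint): Angle (rad) of the gate, a flat steel arm 16 mm wide, 150 mm long, z = 198 to 208 mm, on an upright pin at the right-hand post. 0 = shut: it points along the stand's +y over the gap, at its stop. It grows as the arm swings away from the robot: at 1.57 it points along the stand's +x; limit 1.75. Starts at 1.2 to 1.65, stays where it is left; 0.5 N at the knob moves it.
- gate_pivot (a point): Axis of the gate's pin: x = 11, y = -205, z = 203 mm in the stand's frame, half-way up the arm.
- gate_knob (a point): Middle of the gate's upright black knob, 16 mm in diameter, on the arm 105 mm from the pin; it runs from z = 214 to 240 mm, this point is 227 mm above the bench. It can be pinched from above or pushed.
- wash_bottle: Loose white wash bottle with a red nozzle, 165 mm high, behind the stand; a bystander. Origin at its underside.
- bottle_250: Loose bottle with a blue cap, 69 mm in diameter, 150 mm high, behind the stand; a bystander. Origin at its underside.
- petri_1: Loose petri dish, 61 mm in diameter, 15 mm high, on the bench in front of the stand; a bystander. Origin at its underside.
- label_tape: Loose roll of yellow tape, 66 mm in diameter, 19 mm high, at the front of the bench; a bystander. Origin at its underside.
- bottle_100: Loose small bottle with a red cap, 56 mm in diameter, 109 mm high, at the right, behind the rack; a bystander. Origin at its underside.
Mind the look-alikes: they are no part of the job. Leave any green or turquoise look-alike of the slide_rack alone.

How it is judged:
On the way, in this order (a step that is already met when the one before it is completed fails the run):
1. the rack hangs by its hook on the rail in the loading gap (z of slide_rack in the frame of stand between 0.066 and 0.075 m and x of rack_hook in the frame of stand between -0.008 and 0.008 m and angle between slide_rack's own z axis and vertical below 0.15 rad and y of slide_rack in the frame of stand below -0.075 m), for 0.2 s.
2. the rack hangs on the rail under the keeper bar, over the trough (z of slide_rack in the frame of stand between 0.066 and 0.075 m and x of rack_hook in the frame of stand between -0.008 and 0.008 m and angle between slide_rack's own z axis and vertical below 0.15 rad and y of slide_rack in the frame of trough between -0.01 and 0.01 m), for 0.2 s.
3. the gate is shut across the loading gap (value of joint gate below 0.1 rad), for 0.2 s.
At the end, for the whole second after the job is handed in: The rack hangs at rest and released by its hook on the rail, upright within 0.15 rad (underside 66 to 75 mm above the bench), centred over the trough within 10 mm along the rail, and the gate is shut (angle under 0.1 rad) (all of step 2 and value of joint gate below 0.1 rad and linear speed of slide_rack below 0.02 m/s and contact force between the fingers and slide_rack below 0.1 N); the robot touches nothing.
It fails at once if the rack is tipped more than 0.5 rad from upright (angle between slide_rack's own z axis and vertical above 0.5 rad).
It fails at once if the trough is knocked by the rack or by the robot (more than 4 N) (contact force between any of slide_rack, the arm, the fingers and trough above 4 N).
It fails at once if another loose thing on the bench is moved more than 20 mm (distance of any of wash_bottle, bottle_250, petri_1, label_tape, bottle_100 from where it was at the start of the episode above 0.02 m).
It also fails if it takes over 61 s, if anything falls off the work surface, if the arm or the gripper's body presses on something with over 40 N, if the wrist force passes 120 N, or if a joint passes its speed limit or range.

ROBOT

A 6-joint arm with a two-finger parallel gripper is mounted at the origin on a cart in front of the work surface, level with it; the furniture and walls round the work are solid. World frame = base frame: x ahead of the robot, y to its left, z up, the work surface at z = 0. Lengths are in m, angles in rad, forces in N, time in s.
With the tool pointing down it reaches from about 0.35 to 0.925 m from the base axis. Payload 6.4 kg.
Tool frame: the origin (TCP) lies on the centre line of the jaws, within the pads' length; the fingertips stand 22 mm ahead of it and the grasp point (between the pads) lies 3 mm ahead of it; z points along the fingers, y is the direction in which the jaws open and shut (so a half turn about z gives the same grasp; the last joint's range is limited). The gripper opens to 85 mm and grips with 20 to 120 N. Pads are 22 mm wide; open, the fingers measure 114 mm over their backs; the gripper's body (76 mm by 85 mm) begins 54 mm behind the grasp point. The pads swing forward as they close: fully open they stand 13 mm farther back than shut.
Start: joints at [-1.501, 0.245, 1.558, -0, 1.339, -0.174], TCP at [0.157, -0.631, 0.253] pointing down, gripper open.
Joint ranges: [-3.13, 3.13], [-1.02, 2.26], [0.13, 2.54], [-0.95, 4.09], [0.21, 2.88], [-2.74, 2.74]. Speed limits (rad/s): [2.57, 2.57, 3.14, 3.14, 3.14, 3.14].

INTERFACE

Orientations are given as a rotation vector (axis times angle).
In Python, from workcell import r gives the robot as it stands. The module is installed in compiled form; this text tells all that it offers.
- The arm moves only by the shell command python3 -m handwheel 'ROWS' [FORCE]. ROWS is JSON, one flat list of numbers, 5 for each row, row after row: the closure, from 0 (fully open) to 1 (shut), then the shift along the tool's x, y, z in cm, then the turn about the tool's z in degrees. A call has 1 to 20 rows; each row shifts and turns the commanded pose from where the row before left it, along the tool's axes as they then stand; what a row does not reach is not made up. A row lasts 1/10 s, in which the tool goes at most 50 mm and 8.59 degrees, less where a joint would pass 70% of its speed; a pose out of reach is approached as far as the arm can. A call is refused whole if a number of a shift passes 5 or a number of a turn 8.59, either way. A call with a gripper value outside its range is refused whole. The fingers move at their own pace and stop on an object; FORCE is the grip in N (left out, the last holds). Time passes only in rows, so rows that do not move let the fingers close. It gives the time, the measured TCP pose, the force and the opening at its end, in the units of the state.
- r.state(): the state, without advancing time (a new reading comes with each control period).
- r.read_camera(name): name is "scene" or "top" or "wrist"; returns a dict with "pixels" (420x560x3 uint8, red, green, blue), "range_z" (420x560 float32, m along the optical axis (not along the pixel's ray), 0 where there is no reading), "vfov" (degrees; the focal length in pixels is half the picture's height over the tangent of half this angle, whatever the lens; pixels are square), "cx", "cy" (the principal point, pixels), "k1" (the pictures are not rectified: a ray, as slopes to the right and down, at radius r is drawn at 1 + k1 r^2 times it, then the intrinsics apply), "origin" and "rotation" of the camera in the world; the wrist camera has in their place "T_tool_cam" (4x4, takes a point from camera to tool coordinates, whose origin is the TCP and whose axes are the flange's). Camera axes: x right, y down, z forward; pixel columns grow to the right and rows downward; lengths in m; the calibration is good to about 2 mm. A picture is of the moment at which its call begins: read the wrist's pose just before it.
- r.finish_job(): hands the job in, once; it reports no verdict.
The state is a dict: "time_s": time; "joint_positions": joint angles; "qd": joint speeds; "tau": joint torques, N m; "tool_pos": TCP position; "tool_rot": TCP orientation; "force": force on the tool from outside, world axes, zero at the start; "ft_torque": the same for the moment, N m; "opening": finger opening in m.
Only numpy, scipy, OpenCV 4.12 (cv2) and the standard library are available. Lean on these libraries where they do the work, as an engineer would, in place of code of your own. Each camera call takes 0.05 s, during which the arm holds its last target. There are 200 camera calls.

## Working session

There is one attempt and no reset: what is moved stays moved. The work goes in short steps, Python scripts to look and compute and a shell command to move; the robot and the scene stay as the last step left them, time stands still between calls to the robot, and variables do not carry over. Pictures are saved under pics/ and viewed, about 8 in all and at most 12, crops included, and the job is handed in when it is done.

```bash
mkdir -p pics
cat > h.py <<'E'
import numpy as np, cv2
from workcell import r
from scipy.spatial.transform import Rotation as R
def cam(n):
    s=r.state(); c=r.read_camera(n)
    if n=="wrist":
        T=np.eye(4);T[:3,:3]=R.from_rotvec(s["tool_rot"]).as_matrix();T[:3,3]=s["tool_pos"]
        T=T@np.array(c["T_tool_cam"]); c["rotation"]=T[:3,:3]; c["origin"]=T[:3,3]
    c["rotation"]=np.array(c["rotation"]); c["origin"]=np.array(c["origin"])
    if c["rotation"].shape!=(3,3): c["rotation"]=R.from_rotvec(c["rotation"]).as_matrix()
    return c
def K(c):
    f=c["pixels"].shape[0]/2/np.tan(np.radians(c["vfov"])/2)
    return np.array([[f,0,c["cx"]],[0,f,c["cy"]],[0,0,1.]]),np.array([c["k1"],0,0,0,0.])
def slopes(c,uv):
    k,d=K(c); return cv2.undistortPoints(np.array(uv,float).reshape(-1,1,2),k,d)[:,0]
def rays(c,uv):
    s=slopes(c,uv); return np.c_[s,np.ones(len(s))]@c["rotation"].T
def onz(c,uv,z):
    d=rays(c,uv); return c["origin"]+d*((z-c["origin"][2])/d[:,2])[:,None]
def cloud(c):
    h,w=c["range_z"].shape; v,u=np.mgrid[:h,:w]
    d=rays(c,np.c_[u.ravel(),v.ravel()]); P=c["origin"]+d*c["range_z"].reshape(-1,1)
    return P.reshape(h,w,3)
def proj(c,P):
    k,d=K(c); Rc=c["rotation"].T
    return cv2.projectPoints(np.array(P,float).reshape(-1,1,3),cv2.Rodrigues(Rc)[0],-Rc@c["origin"],k,d)[0][:,0]
def save(c,n): cv2.imwrite("pics/"+n,c["pixels"][:,:,::-1])
E
python3 - <<'E'
from h import *
import pickle
for n in("scene","top"):
    c=cam(n);save(c,n+"0.png");pickle.dump(c,open(n+"0.pkl","wb"));print(n,c["origin"],c["rotation"].round(3).tolist(),c["vfov"],c["k1"],(c["range_z"]>0).mean())
print(r.state())
E
```

```text
scene [-0.37057661  0.33294859  0.94870874] [[-0.419, -0.571, 0.706], [-0.908, 0.251, -0.335], [0.014, -0.782, -0.624]] 48.4383639209635 -0.04694987182502287 0.9959821428571428
top [ 0.3282573  -0.11732185  1.49765965] [[0.003, -0.99, 0.143], [-1.0, -0.001, 0.015], [-0.015, -0.143, -0.99]] 42.75019078912022 -0.02843087729118783 0.9958886054421768
{'time_s': 0.1, 'joint_positions': array([-1.50109523e+00,  2.45788056e-01,  1.55893672e+00,  2.76537215e-06,
        1.33870987e+00, -1.74127605e-01]), 'qd': array([-0.00026106, -0.00302001, -0.00268724, -0.0004854 , -0.00031393,
        0.00056703]), 'tau': array([-2.51712836e-04, -4.30672359e+01, -3.27128398e+01, -1.18775579e-04,
        2.83361718e-03,  4.87101005e-06]), 'tool_pos': array([ 0.15687758, -0.63028563,  0.25223847]), 'tool_rot': array([-3.11644907e+00, -3.81832477e-01, -1.55134992e-04]), 'force': array([-0.01883438, -0.14783912, -0.39907645]), 'ft_torque': array([ 0.00526983,  0.01902639, -0.0447379 ]), 'opening': 0.08503873380888516}
```

View pics/scene0.png

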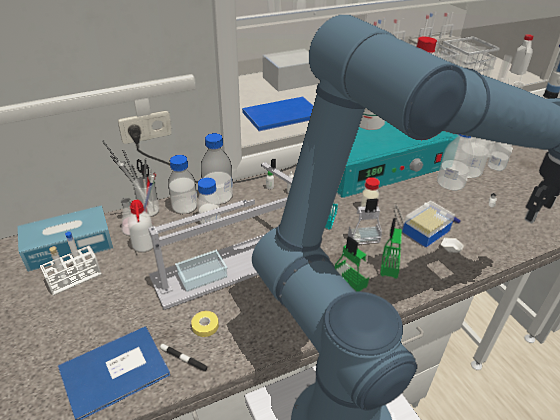

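View pics/top0.png

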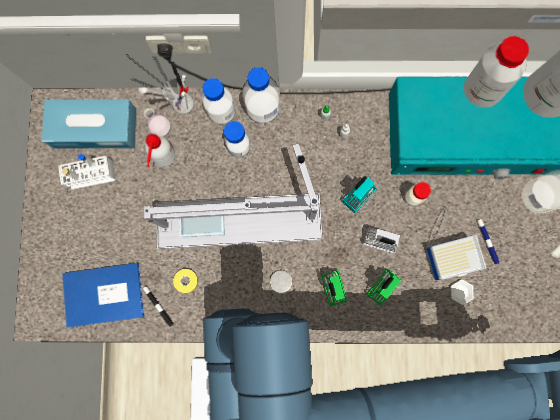

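The scene view shows the stand at the centre-left and green racks on the right. In the top view the candidates are:
- grey steel rack at (381,238)
- turquoise rack at (358,194)
- green racks at (334,288) and (384,286)

The grey one fits the description (steel, with a black tab). In the same view the gate knob is at about (301,158), the pin at about (313,203) and the trough at about (203,225).

Run:
```python
from h import *
import pickle
c=pickle.load(open("top0.pkl","rb"));P=cloud(c);px=c["pixels"].astype(int)
im=c["pixels"][130:310,140:420,::-1]
a=cv2.resize(im[:,:190],None,fx=4,fy=4,interpolation=cv2.INTER_CUBIC)[:560,:]
b=cv2.resize(c["pixels"][215:265,350:410,::-1],None,fx=9,fy=9,interpolation=cv2.INTER_CUBIC)
cv2.imwrite("pics/rack.png",b);cv2.imwrite("pics/stand.png",a)
Z=P[:,:,2]
def rect(m,name):
    q=P[m];print(name,len(q),q.mean(0).round(4) if len(q) else'', end=' ')
    if len(q)>5:
        (x,y),(w,h),an=cv2.minAreaRect(q[:,:2].astype(np.float32));print(np.round([x,y,w,h,an],4))
v,u=np.mgrid[:420,:560]
st=(u>140)&(u<325)&(v>185)&(v<250)
rect(st&(Z>.17)&(Z<.192),'rail')
rect(st&(Z>.206)&(Z<.222)&(u<300),'keeper')
rect(st&(Z>.012)&(Z<.024),'tray')
rect(st&(Z>.042)&(Z<.054),'rim')
rk=(u>350)&(u<410)&(v>215)&(v<265)
rect(rk&(Z>.14)&(Z<.175),'tab'); rect(rk&(Z>.105)&(Z<.13),'bridge');rect(rk&(Z>.015),'rackall')
g=(u>270)&(u<325)&(v>135)&(v<210)
rect(g&(Z>.222)&(Z<.25),'knob'); rect(g&(Z>.195)&(Z<.215),'gate')
q=P[rk&(Z>.008)];print(np.histogram(q[:,2],bins=np.arange(0,.19,.01))[0])
# knob dark
m=g&(px.max(2)<60)&(v<170);rect(m,'knobdark');print(u[m].mean(),v[m].mean(),onz(c,[[u[m].mean(),v[m].mean()]],.24))
```

```text
rail 774 [0.5244 0.0381 0.1833] [0.5237 0.0341 0.0168 0.4238 3.3977]
keeper 616 [0.5308 0.1208 0.2093] [0.5265 0.1103 0.0302 0.2778 2.6421]
tray 1472 [0.519  0.0551 0.0155] [0.5397 0.0358 0.159  0.4604 3.2917]
rim 216 [0.4971 0.1344 0.0479] [0.511  0.0375 0.0503 0.4168 3.0209]
tab 60 [ 0.4572 -0.3552  0.1606] [ 4.57500e-01 -3.55900e-01  3.33000e-02  8.50000e-03  7.32667e+01]
bridge 187 [ 0.4736 -0.3593  0.119 ] [ 4.68600e-01 -3.59200e-01  6.02000e-02  3.30000e-02  7.29042e+01]
rackall 493 [ 0.4642 -0.3481  0.1235] [ 0.4291 -0.2517  0.0892  0.324  21.4996]
knob 44 [ 0.6471 -0.1373  0.2369] [ 6.47700e-01 -1.37400e-01  1.41000e-02  1.48000e-02  3.69206e+01]
gate 412 [ 0.6051 -0.1505  0.2071] [ 0.612  -0.15    0.1677  0.0217 16.4528]
[ 31  57  80  63  13   3  10   4   5   9   6 115  70  11   8   8  44   0]
knobdark 40 [ 0.6471 -0.1354  0.2303] [ 6.64400e-01 -1.19800e-01  6.20000e-02  1.26000e-02  4.33989e+01]
300.225 159.15 [[ 0.64470094 -0.13538096  0.24      ]]
```

View pics/rack.png

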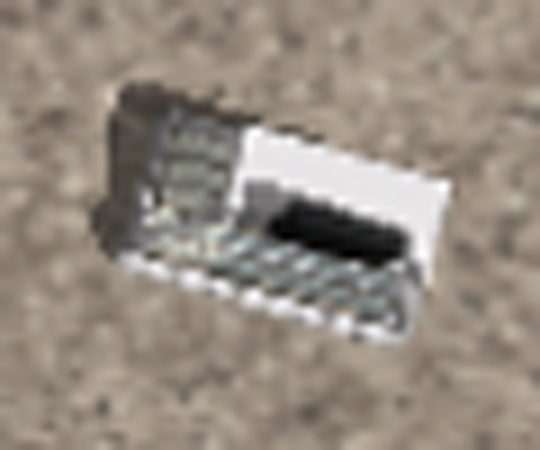

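View pics/stand.png

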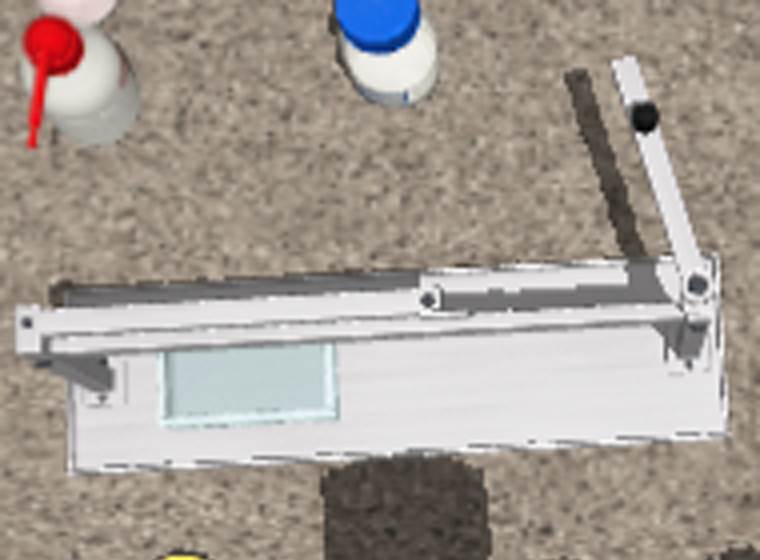

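The enlarged crop confirms it: bare steel rack, black tab at crop (335,230), steel bridge behind. The stand crop shows the keeper's end at (428,298), the pin at (697,285), the knob at (645,117) and the trough's front rim from (165,427) to (337,418).

```bash
cat >> h.py <<'E'
def plan(xyz,yaw):
    "turn first, then shift in the new tool axes (cm)"
    s=r.state(); M=R.from_rotvec(s["tool_rot"]).as_matrix(); y0=np.arctan2(M[1,0],M[0,0])
    turn=-np.degrees((yaw-y0+np.pi)%(2*np.pi)-np.pi)
    c_,s_=np.cos(yaw),np.sin(yaw); N=np.array([[c_,s_,0],[s_,-c_,0],[0,0,-1]])
    print("pos",np.round(s["tool_pos"],4),"yaw",round(np.degrees(y0),2),"tilt",np.round(np.degrees(np.arccos(-M[2,2])),2),"turn deg",turn.round(2),"shift cm",(N.T@(np.array(xyz)-s["tool_pos"])*100).round(2),"F",np.round(s["force"],2),"open",round(s["opening"],4),"t",round(s["time_s"],2))
E
python3 - <<'E'
from h import *
import pickle
c=pickle.load(open("top0.pkl","rb"));P=cloud(c)
f=lambda p:np.array(p)/4+[140,130]-.375
t=onz(c,f([[73,472],[727,434],[716,255]]),.018);print('tray',t.round(4).tolist())
y=np.arctan2(*(t[0]-t[1])[:2][::-1])-np.pi/2;print('yaw',y,np.linalg.norm(t[0]-t[1]))
Rz=lambda a:np.array([[np.cos(a),-np.sin(a)],[np.sin(a),np.cos(a)]])
print('O from tray',((t[0]+t[1])/2)[:2]+Rz(y)@[.065,0])
tr=onz(c,f([[165,427],[337,418]]),.048);print('trough',tr.round(4).tolist(),np.linalg.norm(tr[0]-tr[1]))
O=np.array([.5242,.0369])
print('trough in stand',(tr[:,:2]-O)@Rz(y), 'pin',onz(c,f([[697,285]]),.215),'keeper end',(onz(c,f([[420,280],[440,310]]),.214)[:,:2]-O)@Rz(y))
for n,p in dict(g1=(334,288),g2=(384,286),tq=(358,194),petri=(281,282)).items(): print(n,P[p[1]-3:p[1]+4,p[0]-3:p[0]+4].reshape(-1,3).mean(0).round(3))
plan([.4575,-.3559,.25],np.radians(-16.9))
E
```

```text
tray [[0.4491, 0.2568, 0.018], [0.4764, -0.1968, 0.018], [0.6022, -0.19, 0.018]]
yaw 0.06000275403271815 0.45441671942404205
O from tray [0.52762277 0.03390951]
trough [[0.4775, 0.1872, 0.048], [0.4839, 0.0698, 0.048]] 0.1175702409210644
trough in stand [[-0.03757094  0.15287246]
 [-0.03826224  0.03530425]] pin [[ 0.54724159 -0.16866591  0.215     ]] keeper end [[ 0.02393548 -0.0389366 ]
 [ 0.00477597 -0.05020497]]
g1 [ 0.339 -0.219  0.169]
g2 [ 0.344 -0.348  0.129]
tq [ 0.583 -0.289  0.111]
petri [ 0.356 -0.085  0.014]
pos [ 0.1569 -0.6303  0.2522] yaw 13.97 tilt 0.11 turn deg 30.87 shift cm [ 20.79 -34.99   0.22] F [-0.02 -0.15 -0.4 ] open 0.085 t 0.1
```

```bash
python3 -m handwheel '[0,0,0,-0.7,7.7, 0,0,0,-0.7,7.7, 0,0,0,-0.7,7.7, 0,0,0,-0.7,7.7, 0,1.5,-2.5,0,0, 0,1.5,-2.5,0,0, 0,1.5,-2.5,0,0, 0,1.5,-2.5,0,0, 0,1.5,-2.5,0,0, 0,1.5,-2.5,0,0, 0,1.5,-2.5,0,0, 0,1.5,-2.5,0,0, 0,1.5,-2.5,0,0, 0,1.5,-2.5,0,0, 0,1.5,-2.5,0,0, 0,1.5,-2.5,0,0, 0,1.5,-2.5,0,0, 0,1.3,-2.5,0,0, 0,0,0,0,0, 0,0,0,0,0]'
python3 - <<'E'
from h import *
c=cam("wrist");save(c,"w1.png");P=cloud(c);Z=P[:,:,2];px=c["pixels"].astype(int)
print(c["origin"],c["rotation"].round(2).tolist())
d=np.linalg.norm(P[:,:,:2]-[.4575,-.3559],axis=2)<.07
for n,m in(('tab',d&(Z>.155)&(Z<.175)),('bridge',d&(Z>.112)&(Z<.126))):
    q=P[m];print(n,len(q),q.mean(0) if len(q) else '',cv2.minAreaRect(q[:,:2].astype(np.float32)) if len(q)>4 else '')
plan([.4575,-.3559,.149],np.radians(-16.9))
E
```

```text
time_s: 2.1
tool_pos: [0.4573, -0.3557, 0.2808]
tool_rot: [-3.108, 0.458, 0.001]
force: [0.1, -1.1, 0.2]
opening: 0.0856
[ 0.52218624 -0.37446588  0.40057558] [[-0.29, -0.92, -0.25], [-0.96, 0.28, 0.08], [-0.0, 0.26, -0.96]]
tab 427 [ 0.45982019 -0.35566421  0.16262555] ((0.459145188331604, -0.3556995391845703), (0.03346613049507141, 0.007339326664805412), 73.6067123413086)
bridge 1642 [ 0.47318945 -0.35960022  0.11827258] ((0.4725532531738281, -0.35940223932266235), (0.06012660264968872, 0.024971431121230125), 73.38880157470703)
pos [ 0.4569 -0.3562  0.2809] yaw -16.84 tilt 0.04 turn deg 0.06 shift cm [ 0.04 -0.05 13.19] F [ 0.42 -0.73 -0.26] open 0.0855 t 2.15
```

View pics/w1.png

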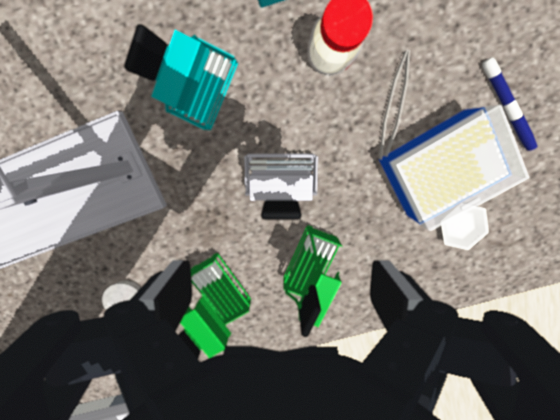

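The wrist view shows the steel rack at (280,180), with its tab at (281,210) centred between the fingers. I'll descend and grip.

```bash
python3 -m handwheel '[0,0,0.05,2,0.3, 0,0,0,2,0, 0,0,0,2,0, 0,0,0,2,0, 0,0,0,2,0, 0,0,0,1.6,0, 0,0,0,1.6,0, 0,0,0,0,0, 0.3,0,0,0,0, 0.5,0,0,0,0, 1,0,0,0,0, 1,0,0,0,0, 1,0,0,0,0, 1,0,0,0,0, 1,0,0,0,0, 1,0,0,0,0]' 50
python3 - <<'E'
from h import *
plan([.459,-.3557,.149],np.radians(-16.5))
E
```

```text
time_s: 3.75
tool_pos: [0.4578, -0.3566, 0.1504]
tool_rot: [3.106, -0.467, 0.002]
force: [0.2, 2.9, 6.4]
opening: 0.0331
pos [ 0.4578 -0.3566  0.1504] yaw -17.12 tilt 0.08 turn deg -0.62 shift cm [ 0.09 -0.12  0.14] F [0.2  2.93 6.39] open 0.0331 t 3.75
```

```bash
python3 -m handwheel '[1,0,0,-0.5,0, 1,0,0,-1.5,0, 1,0,0,-2,0, 1,0,0,-2,0, 1,0,0,-2,0, 1,0,0,-2,0, 1,0,0,-2,0, 1,0,0,-2,0, 1,0,0,-2,-4, 1,0,0,-2,-4, 1,0,0,-2,-4, 1,0,0,0,-4, 1,0,0,0,-4.5, 1,0,0,0,0, 1,0,0,0,0]'
python3 - <<'E'
from h import *
c=cam("wrist");save(c,"w2.png");P=cloud(c);s=r.state()
M=R.from_rotvec(s["tool_rot"]).as_matrix();T=(P-s["tool_pos"])@M
v,u=np.mgrid[:420,:560]
w=(abs(T[:,:,0])<.06)&(abs(T[:,:,1])<.05)
for n,a,b in(('tab',-.022,-.005),('bridge',.025,.037)):
    m=w&(T[:,:,2]>a)&(T[:,:,2]<b)&(v<300);q=T[m];print(n,len(q),np.median(q,0).round(4),cv2.minAreaRect(q[:,:2].astype(np.float32)) if len(q)>4 else'',np.median(v[m]),np.median(u[m]))
y=.0585;O=np.array([.526,.0355]);Rz=np.array([[np.cos(y),-np.sin(y)],[np.sin(y),np.cos(y)]])
g=O+Rz@[-.09-.0155,-.122];print(g);plan([*g,.35],y)
E
```

```text
time_s: 5.25
tool_pos: [0.4569, -0.3564, 0.3492]
tool_rot: [-3.14, -0.09, 0.001]
force: [0.4, -0.4, -3.6]
opening: 0.0329
tab 2292 [ 0.0059 -0.0002 -0.0119] ((0.008154915645718575, -0.002730421721935272), (0.0816940888762474, 0.012683447450399399), 89.96936798095703) 289.0 281.0
bridge 5025 [ 0.0164 -0.0007  0.032 ] ((0.015127202495932579, -0.0006638616323471069), (0.0602053701877594, 0.0254810880869627), 89.45867156982422) 232.0 280.0
[ 0.4278134  -0.09245953]
pos [ 0.457  -0.3564  0.3492] yaw 3.29 tilt 0.03 turn deg -0.06 shift cm [ -1.37 -26.52  -0.08] F [-0.02 -0.38 -3.04] open 0.0336 t 5.3
```

View pics/w2.png

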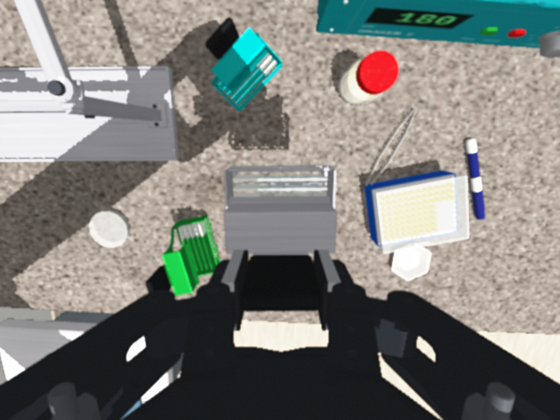

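The rack is held squarely, with its bridge at about (280,228) in the wrist view. Next I'll carry it to the front of the gap.

```bash
python3 -m handwheel '[1,-0.2,-1,0,0, 1,-0.2,-2,0,0, 1,-0.2,-2.5,0,0, 1,-0.2,-2.5,0,0, 1,-0.2,-2.5,0,0, 1,-0.2,-2.5,0,0, 1,-0.2,-2.5,0,0, 1,0,-2.5,0,0, 1,0,-2.5,0,0, 1,0,-2.5,0,0, 1,0,-2,0,0, 1,0,-1.5,0,0, 1,0,0,0,0, 1,0,0,0,0, 1,0,0,0,0]'
python3 - <<'E'
from h import *
import pickle
c=cam("wrist");save(c,"w3.png");pickle.dump(c,open("w3.pkl","wb"));P=cloud(c);Z=P[:,:,2];s=r.state()
y=.0585;O=np.array([.526,.0355]);Rz=np.array([[np.cos(y),-np.sin(y)],[np.sin(y),np.cos(y)]])
S=(P[:,:,:2]-O)@Rz
for n,m in(('rail',(abs(S[:,:,0])<.02)&(abs(Z-.185)<.006)),('keeper',(abs(S[:,:,0]-.01)<.03)&(abs(Z-.214)<.006)&(S[:,:,1]>-.1)),('post',(abs(S[:,:,1]+.205)<.03)&(Z>.17)&(abs(S[:,:,0])<.05)),('tray',(abs(Z-.018)<.005)&(S[:,:,0]>-.1))):
    q=S[m]
    if len(q)>5: print(n,len(q),np.percentile(q,[1,50,99],axis=0).round(4).tolist(),np.median(Z[m]).round(4))
m=(abs(S[:,:,0])<.02)&(abs(Z-.185)<.006)&(S[:,:,1]<-.03)
q=S[m];ys=np.arange(-.2,-.03,.02)
for a in ys:
    k=q[(q[:,1]>a)&(q[:,1]<a+.02)]
    if len(k)>10:print(round(a,2),len(k),np.percentile(k[:,0],[2,98]).round(4))
plan([*(O+Rz@[-.0151-.09,-.122]),.259],y)
E
```

```text
time_s: 6.8
tool_pos: [0.4275, -0.0931, 0.3493]
tool_rot: [3.14, 0.091, -0.0]
force: [0.1, 0.0, -3.1]
opening: 0.0332
rail 4443 [[-0.0044, -0.1972], [0.0004, -0.0287], [0.0061, 0.127]] 0.1841
keeper 806 [[0.0011, -0.0641], [0.01, -0.0086], [0.0187, 0.1034]] 0.2085
post 2415 [[-0.0083, -0.214], [0.0131, -0.1985], [0.0492, -0.1765]] 0.2065
tray 3521 [[-0.0632, -0.4868], [0.0128, -0.033], [0.0963, 0.2284]] 0.0167
-0.2 263 [-0.0069  0.0053]
-0.18 268 [-0.0041  0.0051]
-0.16 275 [-0.0041  0.0051]
-0.14 275 [-0.0041  0.0051]
-0.12 263 [-0.0041  0.0051]
-0.1 272 [-0.0041  0.0051]
-0.08 261 [-0.004   0.0051]
-0.06 202 [-0.0039  0.0027]
-0.04 102 [-0.0039  0.0029]
pos [ 0.4276 -0.0933  0.3493] yaw 3.31 tilt 0.01 turn deg -0.04 shift cm [ 0.07 -0.08  9.03] F [ 0.15  0.29 -2.9 ] open 0.0327 t 6.85
```

View pics/w3.png

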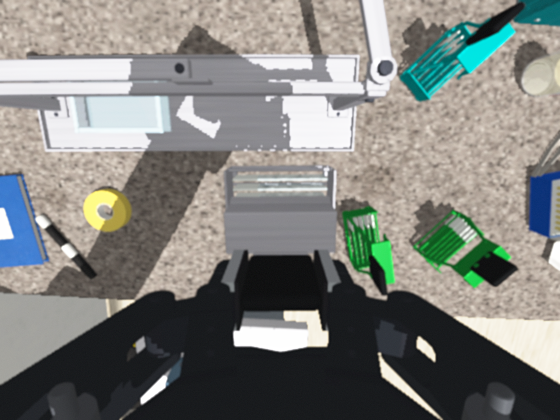

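The wrist view agrees with the frame: the rail is straight at row 88, the keeper's end is near (180,68) and the trough is at (125,112). I'll lower to the insertion height, then go forward.

```bash
python3 -m handwheel '[1,0,0,1,0, 1,0,0,1.5,0, 1,0,0,1.5,0, 1,0,0,1.5,0, 1,0,0,1.5,0, 1,0,0,1.2,0, 1,0,0,0.8,0, 1,0,0,0,0, 1,1,0,0,0, 1,1,0,0,0, 1,1,0,0,0, 1,1,0,0,0, 1,1,0,0,0, 1,0,0,0,0, 1,0,0,0,0]'
python3 - <<'E'
from h import *
c=cam("wrist");P=cloud(c);Z=P[:,:,2];s=r.state()
y=.0585;O=np.array([.526,.0355]);Rz=np.array([[np.cos(y),-np.sin(y)],[np.sin(y),np.cos(y)]])
S=(P[:,:,:2]-O)@Rz
m=(abs(S[:,:,0])<.025)&(abs(Z-.185)<.008)&(S[:,:,1]<-.07)&(S[:,:,1]>-.19)
print(m.sum(),np.percentile(S[m][:,0],[2,98]),np.median(Z[m]))
M=R.from_rotvec(s["tool_rot"]).as_matrix();T=(P-s["tool_pos"])@M
b=(abs(T[:,:,0]-.015)<.02)&(abs(T[:,:,1])<.04)&(abs(T[:,:,2]-.032)<.005)
print('bridge',np.percentile(T[b],[1,50,99],axis=0).round(4))
plan([*(O+Rz@[-.0151+.0005,-.122]),.259],y)
E
```

```text
time_s: 8.35
tool_pos: [0.4777, -0.0897, 0.2591]
tool_rot: [-3.14, -0.093, 0.001]
force: [0.7, -0.1, -3.0]
opening: 0.0332
3019 [-0.00384015  0.00558311] 0.1841932218398122
bridge [[ 0.0045 -0.0298  0.0283]
 [ 0.0169 -0.0007  0.032 ]
 [ 0.028   0.0285  0.036 ]]
pos [ 0.4774 -0.0897  0.2591] yaw 3.38 tilt 0.04 turn deg 0.03 shift cm [ 4.12 -0.02  0.01] F [-0.67 -0.63 -4.04] open 0.0332 t 8.4
```

```bash
python3 -m handwheel '[1,0.7,0,0,0, 1,0.7,0,0,0, 1,0.7,0,0,0, 1,0.7,0,0,0, 1,0.7,0,0,0, 1,0.65,0,0,0, 1,0,0,0,0, 1,0,0,0,0]'
python3 - <<'E'
from h import *
plan([.5192,-.0873,.221],.0585)
E
```

```text
time_s: 9.2
tool_pos: [0.519, -0.0873, 0.2591]
tool_rot: [-3.14, -0.093, 0.001]
force: [-0.9, -0.2, -3.4]
opening: 0.033
pos [ 0.519  -0.0873  0.2591] yaw 3.38 tilt 0.03 turn deg 0.03 shift cm [ 0.02 -0.    3.81] F [-0.89 -0.15 -3.37] open 0.033 t 9.2
```

```bash
python3 -m handwheel '[1,0,0,0.6,0, 1,0,0,0.6,0, 1,0,0,0.6,0, 1,0,0,0.6,0, 1,0,0,0.5,0, 1,0,0,0.4,0, 1,0,0,0.3,0, 1,0,0,0,0, 1,0,0,0,0]'
python3 - <<'E'
from h import *
c=cam("scene");im=c["pixels"][170:320,130:330,::-1];cv2.imwrite("pics/s2.png",cv2.resize(im,None,fx=4,fy=4,interpolation=cv2.INTER_CUBIC))
plan([.5192,-.0873,.221],.0585)
E
```

```text
time_s: 10.1
tool_pos: [0.5191, -0.0874, 0.2234]
tool_rot: [3.14, 0.092, 0.0]
force: [-0.3, 0.1, -3.0]
opening: 0.0333
pos [ 0.5192 -0.0875  0.2236] yaw 3.37 tilt 0.03 turn deg 0.02 shift cm [ 0.   -0.02  0.26] F [-0.01  0.58 -3.43] open 0.033 t 10.15
```

```bash
python3 -m handwheel '[1,0,0,0.1,0, 1,0,0,0.1,0, 1,0,0,0,0, 1,0,0,0,0]'; python3 -m handwheel '[1,0,0,0.1,0,1,0,0,0,0,1,0,0,0,0]'
```

```text
time_s: 10.55
tool_pos: [0.519, -0.0874, 0.2213]
tool_rot: [-3.14, -0.092, 0.0]
force: [-0.2, -0.4, -2.8]
opening: 0.0336
time_s: 10.85
tool_pos: [0.5191, -0.0874, 0.2204]
tool_rot: [3.14, 0.092, 0.0]
force: [0.9, -0.0, -2.8]
opening: 0.0331
```

```bash
python3 -m handwheel '[1,0,0,0.1,0,1,0,0,0,0,1,0,0,0,0]'; python3 -m handwheel '[1,0,0,0.05,0,1,0,0,0,0,1,0,0,0,0]'
python3 - <<'E'
from h import *
c=cam("wrist");P=cloud(c);s=r.state()
M=R.from_rotvec(s["tool_rot"]).as_matrix();T=(P-s["tool_pos"])@M
b=(abs(T[:,:,0]-.015)<.02)&(abs(T[:,:,1])<.04)&(abs(T[:,:,2]-.032)<.005)
print('bridge tool',np.percentile(T[b],[1,50,99],axis=0).round(4).tolist(),'world z',np.median(P[b][:,2]))
y=.0585;O=np.array([.526,.0355]);Rz=np.array([[np.cos(y),-np.sin(y)],[np.sin(y),np.cos(y)]])
S=(P[:,:,:2]-O)@Rz
m=(abs(S[:,:,0])<.01)&(abs(P[:,:,2]-.184)<.002)&((S[:,:,1]<-.16)&(S[:,:,1]>-.19)|(S[:,:,1]>-.085)&(S[:,:,1]<-.07))
print('rail z',m.sum(),np.median(P[m][:,2]),np.percentile(S[m][:,0],[2,98]))
E
```

```text
time_s: 11.15
tool_pos: [0.5191, -0.0874, 0.2203]
tool_rot: [3.14, 0.093, 0.0]
force: [-4.8, 1.9, 5.2]
opening: 0.0336
time_s: 11.45
tool_pos: [0.5192, -0.0874, 0.2203]
tool_rot: [3.14, 0.093, 0.001]
force: [-6.0, 3.5, 8.1]
opening: 0.0332
bridge tool [[0.0043, -0.0379, 0.0284], [0.0163, -0.0002, 0.0321], [0.0277, 0.0378, 0.0367]] world z 0.1881683783293538
rail z 1428 0.18417810475110677 [-0.00390129  0.00558741]
```

Run:
```python
from h import *
import pickle
y=.0585;O=np.array([.526,.0355]);Rz=np.array([[np.cos(y),-np.sin(y)],[np.sin(y),np.cos(y)]])
for n in("w3.pkl","top0.pkl"):
    c=pickle.load(open(n,"rb"));P=cloud(c);S=(P[:,:,:2]-O)@Rz;Z=P[:,:,2]
    m=(abs(Z-.048)<.003)&(abs(S[:,:,0]+.034)<.006)&(S[:,:,1]>-.05)&(S[:,:,1]<.2)
    q=S[m];print(n,m.sum(),np.percentile(q,[0,2,50,98,100],axis=0).round(4).tolist())
    k=(abs(Z-.048)<.003)&(S[:,:,0]>-.03)&(S[:,:,0]<-.015)&(S[:,:,1]>0)&(S[:,:,1]<.2)
    q=np.sort(S[k][:,1]);print(q[q<.09].mean() if len(q) else'',q[q>.09].mean() if len(q) else'',len(q))
s=r.state();print('hook S',(s["tool_pos"][:2]-O)@Rz)
```

```text
w3.pkl 472 [[-0.0373, 0.0377], [-0.0372, 0.0388], [-0.0343, 0.0977], [-0.0291, 0.1573], [-0.028, 0.1601]]
0.0407718332736874 0.15560354181620328 130
top0.pkl 83 [[-0.0394, 0.0386], [-0.0392, 0.0389], [-0.0356, 0.0931], [-0.0284, 0.1588], [-0.028, 0.1596]]
0.040756679725181384 0.15655529406739782 20
hook S [-0.01403085 -0.12228024]
```

```bash
python3 -m handwheel '[1,0,0,-0.15,0, 1,0,-0.6,0,0, 1,0,-1.2,0,0, 1,0,-1.2,0,0, 1,0,-1.2,0,0, 1,0,-1.2,0,0, 1,0,-1.2,0,0, 1,0,-1.2,0,0, 1,0,-1.2,0,0, 1,0,0,0,0]'
python3 - <<'E'
from h import *
plan([.5192,-.0873,.221],.0585)
E
```

```text
time_s: 12.5
tool_pos: [0.5135, 0.0047, 0.2204]
tool_rot: [-3.138, -0.095, 0.0]
force: [-0.1, 3.0, 0.9]
opening: 0.0334
pos [0.5135 0.0047 0.2204] yaw 3.47 tilt 0.15 turn deg 0.12 shift cm [ 0.03  9.22 -0.06] F [-0.1   3.05  0.89] open 0.0334 t 12.5
```

```bash
python3 -m handwheel '[1,0,-0.6,0,0, 1,0,-1.2,0,0, 1,0,-1.2,0,0, 1,0,-1.2,0,0, 1,0,-1.2,0,0, 1,0,-1.2,0,0, 1,0,-1.2,0,0, 1,0,-1.2,0,0, 1,0,-1.2,0,0, 1,0,-1.2,0,0, 1,0,-0.9,0,0, 1,0,-0.4,0,0, 1,0,0,0,0, 1,0,0,0,0]'
python3 - <<'E'
from h import *
y=.0585;O=np.array([.526,.0355]);Rz=np.array([[np.cos(y),-np.sin(y)],[np.sin(y),np.cos(y)]])
c=cam("wrist");save(c,"w4.png");P=cloud(c);S=(P[:,:,:2]-O)@Rz;Z=P[:,:,2];s=r.state()
print('tcp S',(s["tool_pos"][:2]-O)@Rz)
v,u=np.mgrid[:420,:560]
m=(abs(Z-.188)<.003)&(S[:,:,0]<-.006)&(S[:,:,0]>-.03)&(abs(S[:,:,1]-.098)<.05)&(v<320)
print('bridge',np.percentile(S[m],[1,50,99],axis=0).round(4).tolist(),m.sum())
m=(abs(Z-.048)<.004)&(S[:,:,0]<-.015)&(S[:,:,0]>-.04)&(abs(S[:,:,1]-.098)<.09)
print('rim',m.sum(),np.percentile(S[m],[0,2,98,100],axis=0).round(4).tolist())
plan([.5192,-.0873,.221],.0585)
E
```

```text
time_s: 13.9
tool_pos: [0.5061, 0.1302, 0.2204]
tool_rot: [-3.137, -0.092, 0.0]
force: [-0.1, 3.6, 1.1]
opening: 0.0332
tcp S [-0.0142803  0.0955265]
bridge [[-0.0102, 0.0675], [-0.0079, 0.0965], [-0.006, 0.1257]] 727
rim 4 [[-0.0153, 0.0418], [-0.0153, 0.0485], [-0.0151, 0.1586], [-0.0151, 0.1588]]
pos [0.5062 0.13   0.2204] yaw 3.36 tilt 0.14 turn deg 0.01 shift cm [ 0.03 21.77 -0.06] F [-0.37  3.99  0.98] open 0.0332 t 13.95
```

View pics/w4.png

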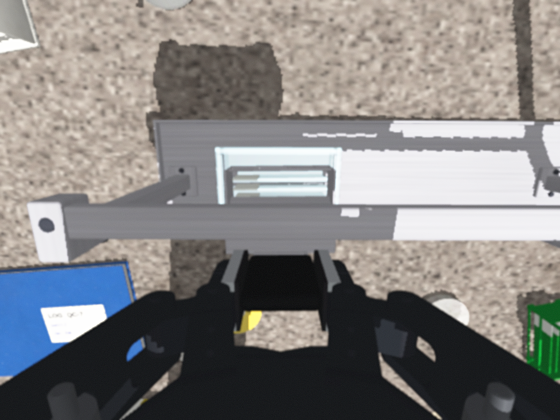

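The view shows the rack under the keeper (basket columns 230–334, row 185), inside the trough (columns 217–341). The bridge is centred at S_y = 0.0965. I'll check the trough's ends in this same view.

Run:
```python
from h import *
y=.0585;O=np.array([.526,.0355]);Rz=np.array([[np.cos(y),-np.sin(y)],[np.sin(y),np.cos(y)]])
c=cam("wrist")
print((onz(c,[[217,151],[341,151],[218,180],[340,180]],.048)[:,:2]-O)@Rz)
print('basket',(onz(c,[[226,240],[336,240],[230,172],[333,172]],.108)[:,:2]-O)@Rz)
```

```text
[[0.03628164 0.1572964 ]
 [0.0363618  0.03852801]
 [0.00832858 0.15783124]
 [0.00843786 0.03803865]]
basket [[-0.03213985  0.14117457]
 [-0.03201075  0.05055248]
 [ 0.02381396  0.13542283]
 [ 0.02388431  0.05562441]]
```

```bash
python3 -m handwheel '[1,0,-0.1,0,0, 1,0,0,0,0, 0.8,0,0,0,0, 0.6,0,0,0,0, 0.4,0,0,0,0, 0.4,0,0,0,0, 0.4,0,0,0,0, 0.4,0,0,0,0]'
python3 -m handwheel '[0.4,0,0,-0.5,0, 0.4,0,0,-1,0, 0.4,0,0,-2,0, 0.4,0,0,-2,0, 0.4,0,0,-2,0, 0.4,0,0,-2,0, 0.4,0,0,-1.5,0, 0.4,0,0,0,0]'
python3 - <<'E'
from h import *
import pickle
y=.0585;O=np.array([.526,.0355]);Rz=np.array([[np.cos(y),-np.sin(y)],[np.sin(y),np.cos(y)]])
c=cam("wrist");save(c,"w5.png");pickle.dump(c,open("w5.pkl","wb"));P=cloud(c);S=(P[:,:,:2]-O)@Rz;Z=P[:,:,2]
b=abs(S[:,:,1]-.098)<.06
for n,m in(('bridge',b&(abs(Z-.188)<.003)&(S[:,:,0]<-.007)&(S[:,:,0]>-.03)),('tab',b&(abs(Z-.234)<.005)&(S[:,:,0]<-.004)&(S[:,:,0]>-.03)),('rim',(abs(Z-.048)<.004)&(abs(S[:,:,0])<.04)&(abs(S[:,:,1]-.098)<.08))):
    print(n,m.sum(),np.percentile(S[m],[1,50,99],axis=0).round(4).tolist() if m.any() else'')
a=O+Rz@[.011,-.205];k=np.array([.6477,-.1374]);d=(k-a)@Rz;print('knob ang',np.arctan2(d[0],d[1]),np.hypot(*d),'knob',k)
plan([*k,.32],y)
E
```

```text
time_s: 14.8
tool_pos: [0.5062, 0.1302, 0.2202]
tool_rot: [-3.14, -0.092, 0.0]
force: [0.0, -0.0, -0.3]
opening: 0.0511
time_s: 15.6
tool_pos: [0.5073, 0.1303, 0.3336]
tool_rot: [-3.14, -0.092, -0.009]
force: [0.2, -0.2, -0.1]
opening: 0.0512
bridge 255 [[-0.0105, 0.0671], [-0.0086, 0.0967], [-0.0072, 0.1253]]
tab 456 [[-0.0172, 0.0797], [-0.0126, 0.0958], [-0.0095, 0.1121]]
rim 766 [[-0.0373, 0.0389], [0.0337, 0.1042], [0.0389, 0.1598]]
knob ang 1.324087200888339 0.10351729776368726 knob [ 0.6477 -0.1374]
pos [0.5067 0.1303 0.3316] yaw 3.37 tilt 0.15 turn deg 0.02 shift cm [12.52 27.55  1.16] F [ 0.13 -1.23 -0.78] open 0.0514 t 15.65
```

View pics/w5.png

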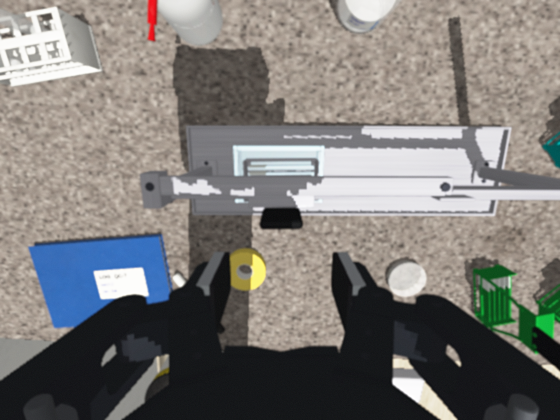

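The rack hangs released, with its tab at (281,217) centred over the trough (columns 234–324). Next is the gate knob.

```bash
python3 -m handwheel '[0.4,0,1,0,0, 0.4,0.5,2,0,0, 0.4,1,2,0,0, 0.4,1,2,0,0, 0.4,1,2,0,0, 0.4,1,2,0,0, 0.4,1,2,0,0, 0.4,1,2,0,0, 0.4,1,2,0,0, 0.4,1,2,0,0, 0.4,1,2,0,0, 0.4,1,2,0,0, 0.4,1,2,0,0, 0.4,1,2,0,0, 0.4,0.5,0.5,0,0, 0.4,0.5,0,0,0, 0.4,0,0,0,0, 0.4,0,0,0,0]'
python3 - <<'E'
from h import *
y=.0585;O=np.array([.526,.0355]);Rz=np.array([[np.cos(y),-np.sin(y)],[np.sin(y),np.cos(y)]])
c=cam("wrist");P=cloud(c);Z=P[:,:,2];px=c["pixels"].max(2)
m=(abs(Z-.239)<.007)&(np.linalg.norm(P[:,:,:2]-[.6477,-.1374],axis=2)<.03)
q=P[m];print(m.sum(),q.mean(0),cv2.minEnclosingCircle(q[:,:2].astype(np.float32)))
m=(abs(Z-.207)<.006)&(np.linalg.norm(P[:,:,:2]-[.6,-.15],axis=2)<.1);q=P[m];print('arm',cv2.minAreaRect(q[:,:2].astype(np.float32)),np.median(q[:,2]))
k=cv2.minEnclosingCircle(P[(abs(Z-.239)<.007)&(np.linalg.norm(P[:,:,:2]-[.6477,-.1374],axis=2)<.03)][:,:2].astype(np.float32))[0]
a=O+Rz@[.011,-.205];d=(k-a)@Rz;print('ang',np.arctan2(d[0],d[1]),np.hypot(*d))
plan([*k,.243],y)
E
```

```text
time_s: 17.45
tool_pos: [0.657, -0.1355, 0.3303]
tool_rot: [-3.14, -0.094, 0.0]
force: [0.1, 0.5, 0.9]
opening: 0.0513
343 [ 0.65081548 -0.13643031  0.23816217] ((0.6496073007583618, -0.13662247359752655), 0.008095207624137402)
arm ((0.617072343826294, -0.14859890937805176), (0.15899938344955444, 0.021819492802023888), 16.674959182739258) 0.20716570322993694
ang 1.3224914614709078 0.10557022633780369
pos [ 0.657  -0.1355  0.3304] yaw 3.43 tilt 0.01 turn deg 0.08 shift cm [-0.74  0.07  8.74] F [-0.11 -0.29  0.64] open 0.0512 t 17.5
```

```bash
python3 -m handwheel '[0.4,-0.7,0.1,1,0, 0.4,0,0,2,0, 0.4,0,0,2,0, 0.4,0,0,1.7,0, 0.4,0,0,1.2,0, 0.4,0,0,0.8,0, 0.4,0,0,0,0, 0.6,0,0,0,0, 0.8,0,0,0,0, 1,0,0,0,0, 1,0,0,0,0, 1,0,0,0,0, 1,0,0,0,0]' 25
python3 - <<'E'
from h import *
y=.0585
a=np.array([.526,.0355])+np.array([[np.cos(y),-np.sin(y)],[np.sin(y),np.cos(y)]])@[.011,-.205]
p=r.state()["tool_pos"];plan(p,y)
th=np.linspace(1.322,-.03,17);q=.105*np.c_[np.sin(th),-np.cos(th)]  # tool x, tool y(= -stand y)
print((np.diff(q,axis=0)*100).round(2).tolist())
E
```

```text
time_s: 18.8
tool_pos: [0.6507, -0.138, 0.2445]
tool_rot: [3.139, 0.092, 0.003]
force: [0.4, -0.5, 5.4]
opening: 0.0144
pos [ 0.6507 -0.138   0.2445] yaw 3.37 tilt 0.12 turn deg 0.02 shift cm [0. 0. 0.] F [ 0.42 -0.5   5.36] open 0.0144 t 18.8
[[-0.25, -0.85], [-0.33, -0.83], [-0.39, -0.79], [-0.46, -0.76], [-0.52, -0.72], [-0.58, -0.67], [-0.64, -0.62], [-0.69, -0.56], [-0.73, -0.5], [-0.77, -0.44], [-0.8, -0.37], [-0.83, -0.3], [-0.86, -0.23], [-0.87, -0.16], [-0.88, -0.09], [-0.89, -0.01]]
```

```bash
python3 -m handwheel '[1,0,0,-0.1,0, 1,-0.25,-0.85,0,0, 1,-0.33,-0.83,0,0, 1,-0.39,-0.79,0,0, 1,-0.46,-0.76,0,0, 1,-0.52,-0.72,0,0, 1,-0.58,-0.67,0,0, 1,-0.64,-0.62,0,0, 1,-0.69,-0.56,0,0, 1,0,0,0,0]'
python3 - <<'E'
from h import *
y=.0585;O=np.array([.526,.0355]);Rz=np.array([[np.cos(y),-np.sin(y)],[np.sin(y),np.cos(y)]])
s=r.state();d=(s["tool_pos"][:2]-O)@Rz-[.011,-.205];print(np.arctan2(*d),np.hypot(*d));plan(s["tool_pos"],y)
E
```

```text
time_s: 19.8
tool_pos: [0.6074, -0.0813, 0.2445]
tool_rot: [-3.14, -0.093, 0.0]
force: [1.2, -1.2, 4.9]
opening: 0.0145
0.6488770408879782 0.10501767716642187
pos [ 0.6074 -0.0813  0.2445] yaw 3.4 tilt 0.03 turn deg 0.04 shift cm [0. 0. 0.] F [ 1.19 -1.23  4.87] open 0.0145 t 19.8
```

```bash
python3 -m handwheel '[1,-0.73,-0.5,0,0, 1,-0.77,-0.44,0,0, 1,-0.8,-0.37,0,0, 1,-0.83,-0.3,0,0, 1,-0.86,-0.23,0,0, 1,-0.87,-0.16,0,0, 1,-0.88,-0.09,0,0, 1,-0.7,0,0,0, 1,0,0,0,0, 1,0,0,0,0]'
python3 - <<'E'
from h import *
y=.0585;O=np.array([.526,.0355]);Rz=np.array([[np.cos(y),-np.sin(y)],[np.sin(y),np.cos(y)]])
s=r.state();d=(s["tool_pos"][:2]-O)@Rz-[.011,-.205];print(np.arctan2(*d),np.hypot(*d));plan(s["tool_pos"],y)
E
```

```text
time_s: 20.8
tool_pos: [0.5418, -0.0643, 0.2443]
tool_rot: [-3.138, -0.092, 0.002]
force: [0.7, 0.8, 5.5]
opening: 0.0148
-0.010112623212056311 0.10446266002200319
pos [ 0.5418 -0.0643  0.2443] yaw 3.35 tilt 0.13 turn deg -0.0 shift cm [0. 0. 0.] F [0.74 0.82 5.53] open 0.0148 t 20.8
```

```bash
python3 -m handwheel '[0.8,0,0,0,0, 0.65,0,0,0,0, 0.65,0,0,0,0, 0.65,0,0,0,0, 0.65,0,0,-0.5,0, 0.65,0,0,-1,0, 0.65,0,0,-2,0, 0.65,0,0,-2,0, 0.65,0,0,-2,0, 0.65,0,0,-2,0, 0.65,-1,0,-2,0, 0.65,-1.5,0,0,0, 0.65,-1.5,0,0,0, 0.65,0,0,0,0, 0.65,0,0,0,0]'
python3 - <<'E'
from h import *
y=.0585;O=np.array([.526,.0355]);Rz=np.array([[np.cos(y),-np.sin(y)],[np.sin(y),np.cos(y)]])
c=cam("wrist");save(c,"w6.png");P=cloud(c);S=(P[:,:,:2]-O)@Rz;Z=P[:,:,2]
for n,m in(('tab',(abs(S[:,:,1]-.098)<.06)&(abs(Z-.234)<.005)&(S[:,:,0]<-.004)&(S[:,:,0]>-.03)),('knob',(abs(Z-.239)<.005)&(abs(S[:,:,1]+.1)<.03)&(abs(S[:,:,0]-.01)<.03))):
    print(n,m.sum(),np.percentile(S[m],[1,50,99],axis=0).round(4).tolist() if m.any() else'')
plan([0,0,0],y)
E
```

```text
time_s: 22.3
tool_pos: [0.503, -0.0675, 0.3601]
tool_rot: [3.14, 0.092, 0.002]
force: [-0.8, -0.6, -0.1]
opening: 0.0298
tab 393 [[-0.0171, 0.0784], [-0.0131, 0.0935], [-0.0095, 0.111]]
knob 292 [[0.0063, -0.1071], [0.0138, -0.0998], [0.0207, -0.0925]]
pos [ 0.5032 -0.0674  0.3598] yaw 3.37 tilt 0.05 turn deg 0.02 shift cm [-49.84  -9.67  35.98] F [ 0.49 -0.69  0.64] open 0.0295 t 22.35
```

View pics/w6.png

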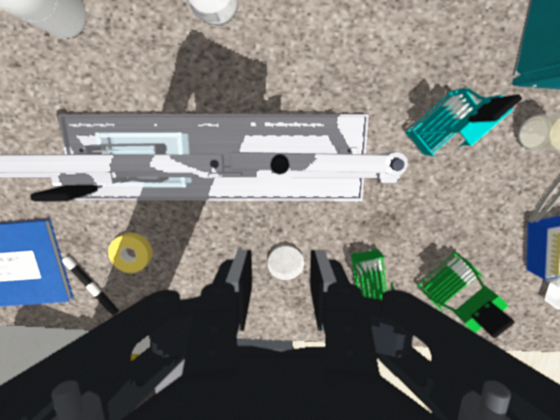

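The view shows the gate shut, with its knob at (280,164), its arm along the rail and its pin at (397,163). The tab is at (65,192), the fingers are clear of everything, and the bystanders look undisturbed. Handing in.

Run:
```python
from h import *
print(r.finish_job(), r.state()["time_s"])
```

```text
the job is handed in; nothing more can be done
the job is handed in; nothing more can be done
```

I hooked the steel rack onto the rail in the loading gap and slid it under the keeper bar to the trough. I released it there, swung the gate shut by its knob and handed the job in at about 22 s on the robot's clock.

What my last checks showed:
- **Rack height:** In the gap, with the rack still gripped, the hook's bridge top read 188 mm and the rail top 184 mm, which is what a seated hook should give. I did not measure the height again after sliding.
- **Rack position along the rail:** It hangs about 2–4 mm to the robot's right of the trough's centre, against the 10 mm allowed. The views disagreed slightly: the rack read 93.5–96.7 mm and the trough 97.9–99.3 mm. The last view, taken at a slant, gave the largest offset.
- **Gate:** The angle came out between -0.01 and about 0.02 rad, so it is shut.
- **Clearance:** The fingers were clear of everything and the wrist force was near zero. The petri dish and label tape looked undisturbed in the last picture. I did not measure how far any of the bystanders had moved, and bottle_100 was out of that view.

No check failed. The hand-in reports no verdict.

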